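Check the lamp's springs: gauge to the red line, shutter held half open

TASK

Do the spring check on the microscope lamp bench: pull the sprung blade of the pull gauge out by its blue post until its red line meets the front edge of the box, hold it there for a second, then ease it fully back home without letting it snap. Then slide the lamp unit's sprung shutter to half open by its blue post with the gripper fingers, and finish while still holding it there against its spring: do not let go at the end. Leave the loose things around them where they are.

Things in the scene. Friction and masses are not known exactly. Their poses are not given: they have to be found in the camera images.
- gauge_unit: pull gauge: low white box fixed to the bench, 160 x 90 mm, top at 60 mm, with two dark guide rails (to 74 mm high) on its top. Origin at bench height, 30 mm behind its front face; local x points to its rear (front face at x = -30 mm, rear at +130 mm), y to its left, z up. May stand left or right
- gauge_post (a point): centre of the blue upright round grip post (14 mm diameter, 45 mm tall, its centre 90.5 mm above the bench) on the outer end of the gauge's aluminium blade. At rest it stands 40 mm clear in front of the box's front face (local x = -70 mm); axes as the gauge unit's. The blade is 30 mm wide, its top at 68 mm, with black ticks each 10 mm and one red line across it. The post is fixed rigidly to the blade
- gauge (a joint): how far the gauge blade is pulled out, along the gauge unit's -x: 0 fully home, 0.060 m end stop. The red line meets the front edge of the box (red marks on the rails) at 0.040. A spring pulls it home: 3 N at 0, 9 N at 0.040, 12 N at 0.060; let go, it snaps back
- lamp_unit: microscope lamp unit: white box fixed to the bench, 150 (x) x 220 (y) mm, top at 110 mm, black grilles with orange glow on its front and rear; origin at the centre, at bench height; local y is the way its shutter opens. A round lit port (44 mm) in its top at local y = -55 mm lies under the shutter; dark rails (to 122 mm high) run along y at local x = -36 and +36 mm
- shutter_post (a point): centre of the blue upright round grip post (14 mm diameter, 45 mm tall, its centre 140.5 mm above the bench) fixed rigidly on the black shutter plate. Shut, it stands at local y = -10 mm, x = 0 of the lamp unit; axes as the lamp unit's. The plate's yellow front edge lies 15 mm further along +y and points at white (shut), red (half) and white (full) marks on the rails; the plate's top is 118 mm above the bench
- shutter (a joint): how far the shutter has slid open along the lamp unit's +y: 0 shut, 0.025 half, 0.050 m end stop. A spring shuts it: 2 N at 0, 7 N at half, 12 N at the end stop
- eyepiece: black eyepiece, loose, 34 mm wide, 32 mm tall, standing on the lamp unit's top near one corner; origin at the centre of its underside; a bystander
- lens_cap: grey round lens cap, loose, 50 mm wide, 12 mm tall, lying on the rear of the pull gauge's top; origin under its centre; a bystander
- objective: brass objective lens, loose, 28 mm wide, 42 mm tall, standing on the bench between the two units; origin under its centre; a bystander
- amber_bottle: amber bottle, loose, 60 mm wide, 130 mm tall, on the bench at the left; origin under its centre; a bystander
- beaker: glass beaker, loose, 72 mm wide, 90 mm tall, at the far side; origin under its centre; a bystander
- dish: clear round dish, loose, 90 mm wide, 16 mm tall, on the bench at the right; origin under its centre; a bystander
Mind the look-alikes: they are no part of the job. Leave any purple look-alike of the gauge_unit alone.

How it is judged (in metres and radians):
On the way, in this order (a step that is already met when the one before it is completed fails the run):
1. the gauge blade is held with its red line at the front edge (40 mm, within 4 mm) for half a second (value of joint gauge between 0.036 and 0.044 m and contact force between the fingers and gauge above 2 N), for 0.5 s.
2. the gauge blade is back home (within 4 mm) (value of joint gauge below 0.004 m), for 0.2 s.
3. the fingers hold the shutter at half travel (25 mm, within 4 mm) (value of joint shutter between 0.021 and 0.029 m and contact force between the fingers and shutter above 2.5 N), for 0.2 s.
At the end, for the whole second after the job is handed in: The shutter stands still at 25 mm of its 50 mm travel (within 4 mm), held by the gripper fingers with at least 2.5 N, and the gauge blade is home (within 4 mm) (all of step 3 and velocity of joint shutter between -0.01 and 0.01 m/s and value of joint gauge below 0.004 m); the arm keeps its last pose, push and grip.
It fails at once if the gauge blade snaps back (faster than 0.6 m/s) (velocity of joint gauge below -0.6 m/s).
It fails at once if a loose bystander is shifted by more than 30 mm or tipped over (distance of any of eyepiece, lens_cap, objective, amber_bottle, beaker, dish from where it was at the start of the episode above 0.03 m or angle between any of eyepiece, lens_cap, objective, amber_bottle, beaker, dish's own z axis and vertical above 0.5 rad).
It also fails if it takes over 51 s, if anything falls off the work surface, if the arm or the gripper's body presses on something with over 40 N, if the wrist force passes 120 N, or if a joint passes its speed limit or range.

ROBOT

A 6-joint arm with a two-finger parallel gripper is mounted at the origin on the work surface. World frame = base frame: x ahead of the robot, y to its left, z up, the work surface at z = 0. Lengths are in mm, angles in rad, forces in N, time in s.
With the tool pointing down it reaches from about 350 to 775 mm from the base axis. Payload 7.3 kg.
Tool frame: the origin (TCP) lies midway between the tips of the shut fingers; the grasp point (between the pads) lies 19 mm behind it; z points along the fingers, y is the direction in which the jaws open and shut (so a half turn about z gives the same grasp; the last joint's range is limited). The gripper opens to 92 mm and grips with 3 to 60 N. Pads are 19 mm wide; open, the fingers measure 130 mm over their backs; the gripper's body (75 mm by 190 mm) begins 47 mm behind the grasp point.
Start: joints at [1.014, 0.342, 1.524, -0, 1.275, -0.146], TCP at [209.643, 481.347, 226.741] pointing down, gripper open.
Joint ranges: [-2.53, 2.53], [-0.77, 2.02], [0.04, 2.7], [-1, 4.14], [0.28, 2.66], [-3.11, 3.11]. Speed limits (rad/s): [2.57, 2.57, 3.14, 3.14, 3.14, 3.14].

INTERFACE

Orientations are given as [roll, pitch, yaw] about the fixed x, y, z axes, in that order (R = Rz(yaw) Ry(pitch) Rx(roll)).
In Python, from plant import sensors, imaging, ticket gives the robot as it stands. The module is installed in compiled form; this text tells all that it offers.
- The arm moves only by the tool arm_command, never from a script. Its argument "increments" is one flat list of numbers, 5 for each row, row after row: the closure, from 0 (fully open) to 1 (shut), then the shift along the tool's x, y, z in mm, then the turn about the tool's z in degrees. In form: [hand, dx, dy, dz, spin, hand, dx, dy, dz, spin, ...]. A call has 1 to 20 rows; each row is the pose to reach, as a shift and turn from the pose commanded when the call began, along the tool's axes at that moment; what a row does not reach only later rows make up. A row lasts 1/8 s, in which the tool goes at most 62.5 mm and 10.7 degrees, less where a joint would pass 70% of its speed; a pose out of reach is approached as far as the arm can. A call with a gripper value outside its range is refused whole. The fingers move at their own pace and stop on an object; the grip force is fixed at half the most. Time passes only in rows, so rows that repeat a pose let the fingers close. It gives the time, the measured TCP pose, the force and the opening at its end, in the units of the state.
- sensors.get_obs(): the state, without advancing time (a new reading comes with each control period).
- imaging.capture(name): name is "side" or "top" or "wrist"; returns the picture (480x640x3 uint8, blue, green, red); there is no depth.
- imaging.calibration(name): a dict with "fx", "fy", "cx", "cy" (pixels), "D" ([k1, k2, p1, p2, k3] as OpenCV has them; the pictures are not rectified), "world_to_cam" (4x4, takes a point from world to camera coordinates); the wrist camera has in their place "hand_eye" (4x4, takes a point from camera to tool coordinates, whose origin is the TCP and whose axes are the flange's). Camera axes: x right, y down, z forward; pixel columns grow to the right and rows downward; lengths in mm; the calibration is good to about 2 mm. A picture is of the moment at which its call begins: read the wrist's pose just before it. calibration takes no time and is no camera call.
- ticket.close_job(): hands the job in, once; it reports no verdict.
The state is a dict: "time": time; "joint_positions": joint angles; "dq": joint speeds; "tau": joint torques, N m; "tool_pos": TCP position; "tcp_rot": TCP orientation; "contact_force": force on the tool from outside, world axes, zero at the start; "moment": the same for the moment, N m; "grip_width": finger opening in mm.
Only numpy, scipy, OpenCV 4.12 (cv2) and the standard library are available. Lean on these libraries where they do the work, as an engineer would, in place of code of your own. Each camera call takes 0.05 s, during which the arm holds its last target. There are 200 camera calls.

## Working session

There is one attempt and no reset: what is moved stays moved. The work goes in short steps, Python scripts to look and compute and a tool call to move; the robot and the scene stay as the last step left them, time stands still between calls to the robot, and variables do not carry over. Pictures are saved under pics/ and viewed, about 8 in all and at most 12, crops included, and the job is handed in when it is done.

Besides the shell and the picture viewer there is one more tool, called after "Call:" in YAML: its name, and indented under it one key for each argument. arm_command: Moves the arm, as the interface text tells. Its arguments: {"type":"object","properties":{"increments":{"type":"array","items":{"type":"number"}}},"required":["increments"]}

```bash
mkdir -p pics
cat > h.py <<'E'
import numpy as np, cv2
from plant import sensors, imaging, ticket
from scipy.spatial.transform import Rotation as R
def ray(name,uv,z,pose=None):
    c=imaging.calibration(name);K=np.array([[c['fx'],0,c['cx']],[0,c['fy'],c['cy']],[0,0,1.]])
    n=cv2.undistortPoints(np.array([[uv]],float),K,np.array(c['D'],float))[0,0]
    if name=='wrist':
        T=np.eye(4);T[:3,:3]=R.from_euler('xyz',pose[1]).as_matrix();T[:3,3]=pose[0];M=T@np.array(c['hand_eye'])
    else: M=np.linalg.inv(np.array(c['world_to_cam']))
    d=M[:3,:3]@[n[0],n[1],1];o=M[:3,3]
    return (o+d*(z-o[2])/d[2]).round(1)
E
python3 - <<'E'
from h import *
for n in('top','side'): cv2.imwrite(f'pics/{n}1.png',imaging.capture(n))
o=sensors.get_obs();print(o)
E
```

```text
{'time': 0.1, 'joint_positions': array([ 1.01397807e+00,  3.42648252e-01,  1.52492872e+00, -4.58101566e-05,
        1.27541774e+00, -1.46007220e-01]), 'dq': array([ 0.00092626, -0.0010513 , -0.00241828,  0.00025028,  0.00249392,
       -0.00164595]), 'tau': array([ 7.83170217e-04, -4.32006848e+01, -2.44694746e+01,  7.17415893e-02,
        5.27692284e-02, -4.51823053e-05]), 'tool_pos': array([209.45628859, 480.99897736, 226.11443431]), 'tcp_rot': array([-3.14019913e+00, -1.60643814e-04,  2.73079487e+00]), 'contact_force': array([-0.27974631,  0.31883509, -0.90917684]), 'moment': array([-0.03142388, -0.06981194, -0.02336583]), 'grip_width': 91.61976440592713}
```

View pics/top1.png

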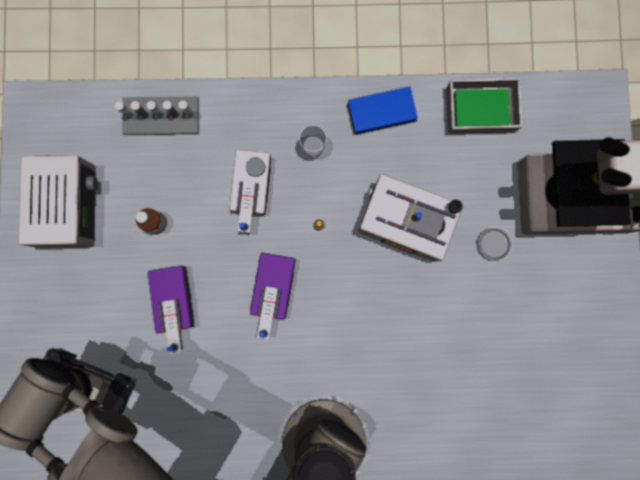

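View pics/side1.png

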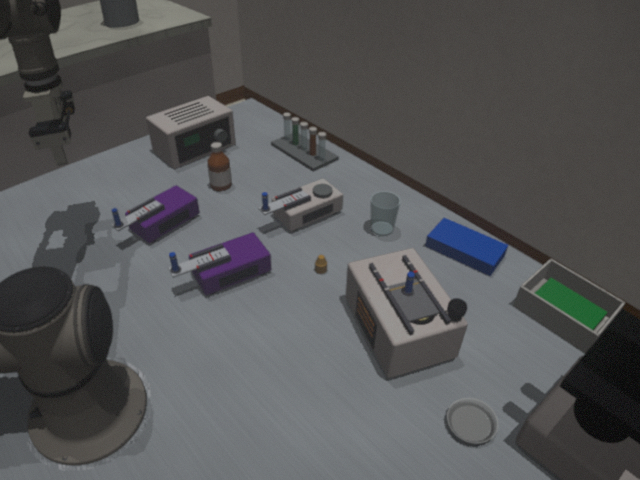

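The top view shows three gauges: a white one with its post at about (243,226), and purple ones with posts at (171,348) and (263,334). The white one fits the description and has the lens cap on its rear. The lamp unit is at (410,217), with its shutter post at (417,216). I'll take an enlarged crop to confirm and measure.

Run:
```python
from h import *
im=cv2.imread('pics/top1.png')
a=cv2.resize(im[140:245,215:285],None,fx=5,fy=5,interpolation=cv2.INTER_CUBIC)
b=cv2.resize(im[165:270,350:435+35],None,fx=3.7,fy=5,interpolation=cv2.INTER_CUBIC)
cv2.imwrite('pics/crop1.png',np.hstack([a,b]))
def tri(bt,bs):
    P=[];x=[]
    for n,b in(('top',bt),('side',bs)):
        i=cv2.imread(f'pics/{n}1.png');x0,x1,y0,y1=b
        h=cv2.cvtColor(i[y0:y1,x0:x1],cv2.COLOR_BGR2HSV)
        m=cv2.inRange(h,(100,110,40),(128,255,255));ys,xs=np.nonzero(m);uv=(xs.mean()+x0,ys.mean()+y0)
        c=imaging.calibration(n);K=np.array([[c['fx'],0,c['cx']],[0,c['fy'],c['cy']],[0,0,1.]])
        x.append(cv2.undistortPoints(np.array([[uv]],float),K,np.array(c['D'],float))[0].T);P.append(np.array(c['world_to_cam'])[:3])
        print(n,uv,len(xs))
        zz=ray(n,uv,100 if bt[0]<300 else 150);print(zz)
    X=cv2.triangulatePoints(P[0],P[1],x[0],x[1]);print('tri',(X[:3]/X[3]).ravel())
tri((230,256,215,236),(255,275,185,215))
tri((405,430,205,228),(400,420,265,295))
w=imaging.calibration('top');print(np.linalg.inv(w['world_to_cam'])[:3,3],w['fx'])
```

```text
top (np.float64(242.5), np.float64(225.5)) 28
[546.5 190.  100. ]
side (np.float64(264.6), np.float64(197.72)) 25
[547.6 191.6 100. ]
tri [546.33985917 189.77580691 101.59555171]
top (np.float64(417.875), np.float64(215.3)) 40
[ 556.8 -238.6  150. ]
side (np.float64(410.56410256410254), np.float64(275.56410256410254)) 39
[ 565.2 -232.9  150. ]
tri [ 556.4103049  -237.77884973  159.02495075]
[3.82065276e+02 7.62556983e-01 1.56757346e+03] 592.9437819886577
```

View pics/crop1.png

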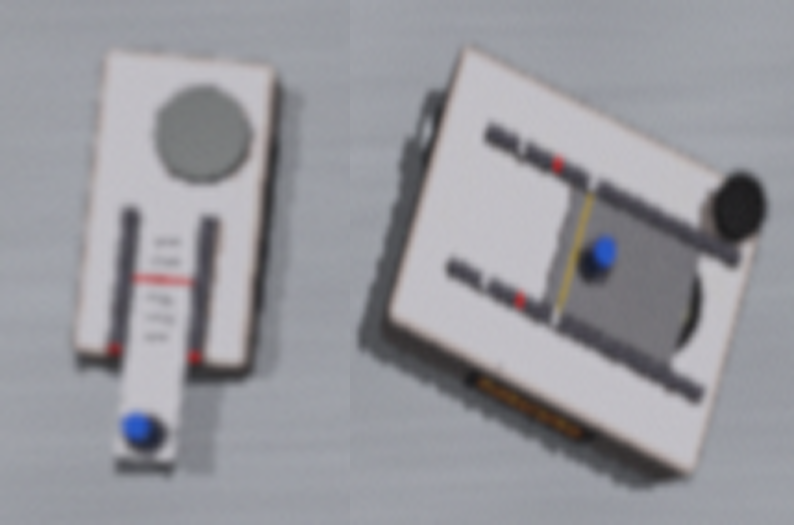

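Run:
```python
from h import *
g=lambda x,y,z:ray('top',(215+x/5,140+y/5),z)
l=lambda x,y,z:ray('top',(350+(x-350)/3.7,165+y/5),z)
def ang(v): return np.degrees(np.arctan2(v[1],v[0])).round(1)
print('gauge yaw',[ang(g(130,210,74)-g(117,345,74)),ang(g(210,218,74)-g(195,355,74)),ang(g(108,50,60)-g(77,352,60)),ang(g(273,70,60)-g(247,368,60))])
print('marks',g(115,350,74),g(195,357,74),'post',g(137,428,113))
print('lamp y dir',[ang(l(490,130,122)-l(735,260,122)),ang(l(452,265,122)-l(700,395,122)),ang(l(467,48,110)-l(765,190,110)),ang(l(390,320,110)-l(690,470,110))])
print('post',l(605,248,163),'eyep',l(740,205,142),'marks',l(558,163,122),l(520,300,122),'yellow',l(590,192,118),l(558,320,118))
print('corners',l(467,48,110),l(390,320,110),l(690,470,110))
```

```text
gauge yaw [np.float64(-5.8), np.float64(-6.8), np.float64(-6.2), np.float64(-5.6)]
marks [589.2 204.4  74. ] [584.8 164.   74. ] post [544.8 188.6 113. ]
lamp y dir [np.float64(67.0), np.float64(67.3), np.float64(69.0), np.float64(68.3)]
post [ 556.9 -239.   163. ] eyep [ 578.6 -331.5  142. ] marks [ 604.8 -216.3  122. ] [ 537.5 -188.8  122. ] yellow [ 590.5 -237.7  118. ] [ 527.5 -214.2  118. ]
corners [ 665.9 -158.9  110. ] [ 530.6 -103.3  110. ] [ 452.4 -300.1  110. ]
```

The crop confirms the white gauge at yaw -6.1°, with its post at about (546,189). The shutter post is at about (556,-239) and opens toward 67.8°. I'll move above the gauge post.

Call:
arm_command:
  increments: [0.3,-425,-133,65,-17.4,0.3,-425,-133,65,-17.4,0.3,-425,-133,65,-17.4,0.3,-425,-133,65,-17.4,0.3,-425,-133,65,-17.4,0.3,-425,-133,65,-17.4,0.3,-425,-133,65,-17.4,0.3,-425,-133,65,-17.4,0.3,-425,-133,65,-17.4,0.3,-425,-133,65,-17.4,0.3,-425,-133,65,-17.4]

```text
time: 1.48
tool_pos: [545.2, 191.2, 162.2]
tcp_rot: [3.141, 0.0, 3.037]
contact_force: [-0.1, 1.2, 0.2]
grip_width: 64.2
```

Run:
```python
from h import *
o=sensors.get_obs();p=(o['tool_pos'],o['tcp_rot']);cv2.imwrite('pics/w1.png',imaging.capture('wrist'))
print(o['time'],p,o['grip_width'])
print(np.array(imaging.calibration('wrist')['hand_eye']).round(2))
```

```text
1.475 (array([545.18116567, 191.15071526, 162.22588215]), array([3.14119585e+00, 2.47708533e-04, 3.03666256e+00])) 64.23065495631512
[[  -0.     -0.95   -0.3    81.22]
 [   1.     -0.      0.     -1.64]
 [  -0.     -0.3     0.95 -157.63]
 [   0.      0.      0.      1.  ]]
```

View pics/w1.png

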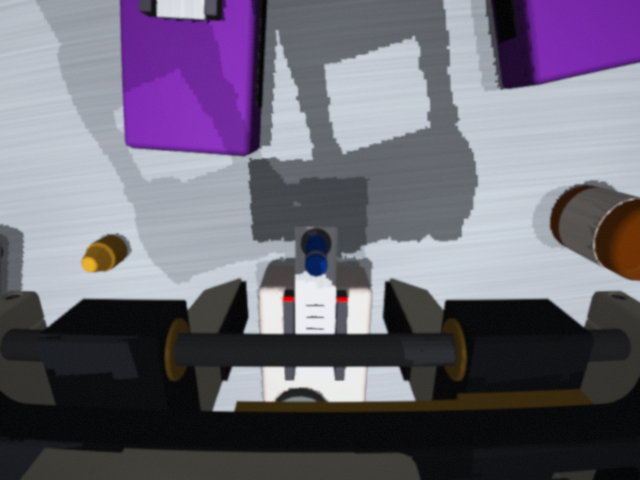

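The wrist view shows the white gauge between the fingers, with its post top at (317,263), red marks at (289,299) and (342,299), and the axis upright in the picture.

Run:
```python
from h import *
o=sensors.get_obs();p=(o['tool_pos'],o['tcp_rot'])
print(ray('wrist',(317,264),113,p),ray('wrist',(316,238),68,p),ray('wrist',(289,299),74,p),ray('wrist',(343,299),74,p))
```

```text
[547.  190.4 113. ] [545.1 190.1  68. ] [587.9 165.7  74. ] [592.1 205.1  74. ]
```

Call:
arm_command:
  increments: [0.3,-2,-1,50,0,0.3,-2,-1,83,0,0.3,-2,-1,83,0,1,-2,-1,83,0,1,-2,-1,83,0,1,-2,-1,83,0,1,-2,-1,83,0,1,-2,-1,83,0,1,-2,-1,83,0,1,-2,-1,83,0]

```text
time: 2.78
tool_pos: [548.4, 191.0, 79.0]
tcp_rot: [3.137, 0.001, 3.034]
contact_force: [1.5, 10.8, -2.1]
grip_width: 13.6
```

Call:
arm_command:
  increments: [1,5,1,0,0,1,10,1,0,0,1,15,1,0,0,1,20,1,0,0,1,25,1,0,0,1,30,1,0,0,1,35,1,0,0,1,40,1,0,0,1,40,1,0,0,1,40,1,0,0]

```text
time: 4.03
tool_pos: [511.2, 195.4, 79.0]
tcp_rot: [3.138, 0.006, 3.034]
contact_force: [9.4, 7.2, -7.6]
grip_width: 13.2
```

Run:
```python
from h import *
o=sensors.get_obs();print(o['tool_pos'],o['contact_force'],o['grip_width'])
im=imaging.capture('wrist')
cv2.imwrite('pics/w2.png',cv2.resize(im[200:420,220:420],None,fx=2.7,fy=2.7,interpolation=cv2.INTER_CUBIC))
```

```text
[511.19364499 195.35958016  79.01510287] [ 9.42342701  7.15166865 -7.55675604] 13.220939221094172
```

View pics/w2.png

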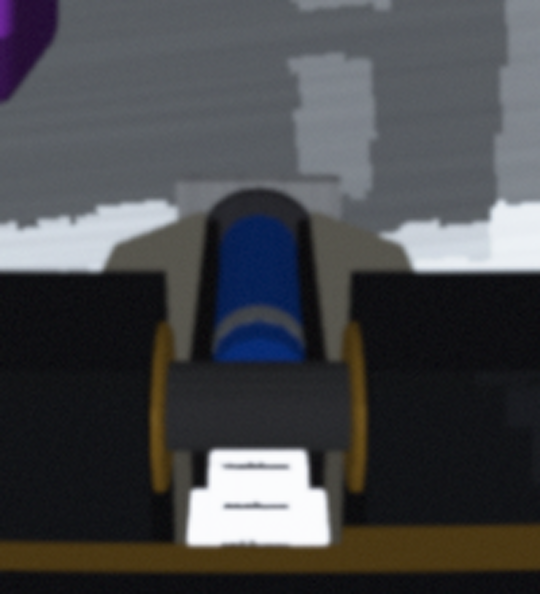

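The wrist view shows the post held in the jaws, with the rest of the blade hidden. The TCP has travelled 37.4 mm and the pull is about 8.6 N, which agrees with roughly 37 mm. I'll go 2.5 mm further, hold, and check from the fixed cameras.

Call:
arm_command:
  increments: [1,1.5,0.7,0,0,1,2.5,0.7,0,0,1,2.5,0.7,0,0,1,2.5,0.7,0,0,1,2.5,0.7,0,0,1,2.5,0.7,0,0,1,2.5,0.7,0,0,1,2.5,0.7,0,0,1,2.5,0.7,0,0,1,2.5,0.7,0,0]

```text
time: 5.32
tool_pos: [508.9, 195.7, 79.0]
tcp_rot: [3.139, 0.006, 3.034]
contact_force: [9.1, 4.1, -6.7]
grip_width: 12.9
```

Run:
```python
from h import *
o=sensors.get_obs();print(o['tool_pos'],o['contact_force'],o['grip_width'])
a=imaging.capture('side');b=imaging.capture('top')
cv2.imwrite('pics/s2.png',np.hstack([cv2.resize(x,(400,500),interpolation=cv2.INTER_CUBIC) for x in (a[160:260,250:350-20],b[130:255,200:300])]))
```

```text
[508.87116676 195.65041074  79.01813656] [ 9.0830801   4.05054006 -6.68863556] 12.877282218504893
```

View pics/s2.png

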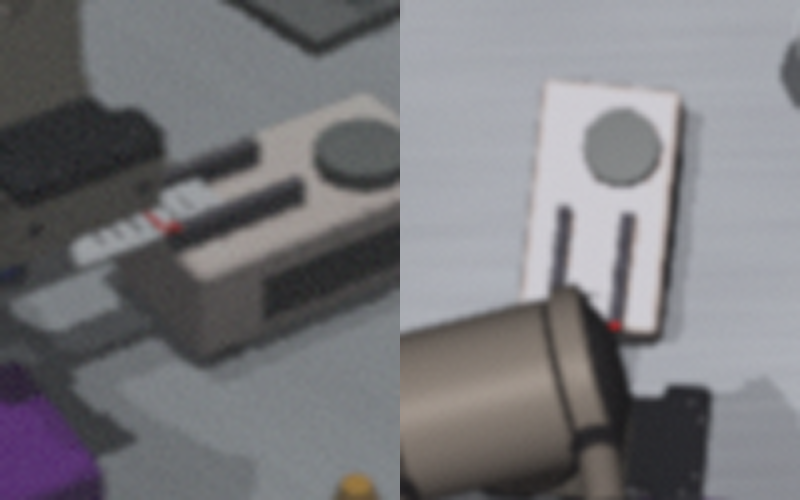

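The side crop shows the red line at about (155,218), running into the red rail mark at (172,228). I'll put a number on it before releasing.

Run:
```python
from h import *
a0=cv2.imread('pics/side1.png');a1=imaging.capture('side')
d=np.array([np.cos(np.radians(-6.1)),np.sin(np.radians(-6.1))])
f=np.array([546.5,190])+40*d
for im in(a0,a1):
    w=im[185:225,255:330].astype(int);r=w[:,:,2]-np.maximum(w[:,:,0],w[:,:,1])
    for y,x in zip(*np.nonzero(r>22)):
        P=[ray('side',(x+255,y+185),z)[:2]-f for z in(68,74)]
        print((x+255,y+185),r[y,x],'x68 %.1f x74 %.1f lat %.1f'%(P[0]@d,P[1]@d,P[0]@[-d[1],d[0]]))
    print()
print(sensors.get_obs()['time'])
```

```text
(np.int64(291), np.int64(195)) 35 x68 41.7 x74 37.2 lat 14.1
(np.int64(275), np.int64(196)) 30 x68 7.0 x74 2.7 lat 32.8
(np.int64(276), np.int64(196)) 35 x68 9.0 x74 4.8 lat 31.4
(np.int64(292), np.int64(196)) 35 x68 41.4 x74 36.9 lat 9.2
(np.int64(275), np.int64(197)) 26 x68 4.7 x74 0.6 lat 29.2
(np.int64(276), np.int64(197)) 43 x68 6.8 x74 2.6 lat 27.8
(np.int64(277), np.int64(197)) 29 x68 8.8 x74 4.6 lat 26.4
(np.int64(293), np.int64(197)) 35 x68 41.1 x74 36.6 lat 4.2
(np.int64(294), np.int64(197)) 23 x68 43.2 x74 38.7 lat 2.9
(np.int64(294), np.int64(198)) 35 x68 40.8 x74 36.4 lat -0.6
(np.int64(295), np.int64(198)) 26 x68 42.9 x74 38.4 lat -2.0
(np.int64(295), np.int64(199)) 42 x68 40.5 x74 36.2 lat -5.5
(np.int64(284), np.int64(204)) 29 x68 7.6 x74 3.3 lat -7.7
(np.int64(285), np.int64(204)) 25 x68 9.5 x74 5.4 lat -9.1
(np.int64(284), np.int64(205)) 39 x68 5.3 x74 1.2 lat -11.1
(np.int64(285), np.int64(205)) 45 x68 7.4 x74 3.2 lat -12.4

(np.int64(279), np.int64(202)) 24 x68 1.9 x74 -2.3 lat 6.1
(np.int64(279), np.int64(203)) 25 x68 -0.2 x74 -4.3 lat 2.5
(np.int64(280), np.int6
[... 303 characters left out ...]
04)) 28 x68 5.5 x74 1.3 lat -6.3
(np.int64(284), np.int64(204)) 35 x68 7.6 x74 3.3 lat -7.7
(np.int64(285), np.int64(204)) 26 x68 9.5 x74 5.4 lat -9.1
(np.int64(281), np.int64(205)) 33 x68 -0.5 x74 -4.7 lat -7.0
(np.int64(282), np.int64(205)) 47 x68 1.4 x74 -2.8 lat -8.3
(np.int64(283), np.int64(205)) 47 x68 3.4 x74 -0.7 lat -9.7
(np.int64(284), np.int64(205)) 56 x68 5.3 x74 1.2 lat -11.1
(np.int64(285), np.int64(205)) 49 x68 7.4 x74 3.2 lat -12.4
(np.int64(286), np.int64(205)) 23 x68 9.3 x74 5.2 lat -13.8
(np.int64(283), np.int64(206)) 33 x68 1.2 x74 -2.9 lat -13.1
(np.int64(284), np.int64(206)) 31 x68 3.3 x74 -0.9 lat -14.5
(np.int64(285), np.int64(206)) 26 x68 5.2 x74 1.1 lat -15.9

5.475
```

The line moved from 41.5 to 1.9 mm, so the travel is about 39.6 mm, and it has been held for over a second. Now I'll ease it home.

Call:
arm_command:
  increments: [1,0,0,0,0,1,0,0,0,0,1,-3,0,0,0,1,-6,0,0,0,1,-9,0,0,0,1,-12,0,0,0,1,-15,0,0,0,1,-18,0,0,0,1,-21,-0.5,0,0,1,-24,-0.5,0,0,1,-27,-0.5,0,0,1,-30,-1,0,0,1,-33,-1,0,0,1,-36,-1,0,0,1,-39,-1,0,0,1,-41,-1,0,0,1,-43,-1,0,0,1,-43,-1,0,0,1,-43,-1,0,0]

```text
time: 7.85
tool_pos: [548.4, 191.1, 78.9]
tcp_rot: [3.139, -0.0, 3.034]
contact_force: [-0.3, 8.4, 0.3]
grip_width: 13.1
```

Run:
```python
from h import *
o=sensors.get_obs();print(o['time'],o['tool_pos'],o['contact_force'],o['grip_width'])
a=imaging.capture('side')
d=np.array([np.cos(np.radians(-6.1)),np.sin(np.radians(-6.1))]);f=np.array([546.5,190])+40*d
w=a[185:225,255:330].astype(int);r=w[:,:,2]-np.maximum(w[:,:,0],w[:,:,1])
for y,x in zip(*np.nonzero(r>32)):print((x+255,y+185),r[y,x],(ray('side',(x+255,y+185),68)[:2]-f)@d)
```

```text
7.85 [548.43231396 191.06054648  78.94910501] [-0.28392887  8.37029733  0.34882425] 13.052849073328808
(np.int64(293), np.int64(197)) 35 41.10836918308236
(np.int64(294), np.int64(198)) 38 40.82296637018965
(np.int64(295), np.int64(199)) 44 40.53756355729705
(np.int64(284), np.int64(205)) 43 5.341034481693787
(np.int64(285), np.int64(205)) 51 7.389672682551203
```

The line is back at 41 mm, the same as at rest, and there is no axial load, so the gauge is home. I'll release, lift and travel to above the shutter post.

Call:
arm_command:
  increments: [0.3,0,0,0,0,0.3,0,0,0,0,0.3,0,0,0,0,0.3,0,0,0,0,0.3,0,0,-60,0,0.3,0,0,-112,0,0.3,-54,-427,-112,106,0.3,-54,-427,-112,106,0.3,-54,-427,-112,106,0.3,-54,-427,-112,106,0.3,-54,-427,-112,106,0.3,-54,-427,-112,106,0.3,-54,-427,-112,106,0.3,-54,-427,-112,106,0.3,-54,-427,-112,106,0.3,-54,-427,-112,106,0.3,-54,-427,-112,106,0.3,-54,-427,-112,106,0.3,-54,-427,-112,106]

```text
time: 10.28
tool_pos: [556.7, -241.1, 190.7]
tcp_rot: [-3.142, -0.0, 1.186]
contact_force: [0.0, -0.3, -0.7]
grip_width: 64.4
```

Run:
```python
from h import *
o=sensors.get_obs();im=imaging.capture('wrist');cv2.imwrite('pics/w3.png',im)
print(o['time'],o['tool_pos'],o['tcp_rot'],o['grip_width'])
```

```text
10.275 [ 556.66016851 -241.1318101   190.70634253] [-3.14156043e+00 -8.35694636e-05  1.18630384e+00] 64.44560463144185
```

View pics/w3.png

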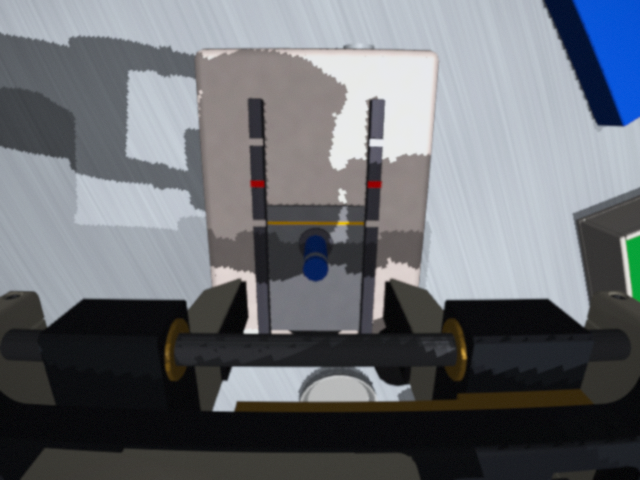

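The wrist view shows the shutter post top at (315,267), the yellow edge at row 222 and the red marks at row 184. The unit stands upright in the picture, so the yaw is right.

Run:
```python
from h import *
o=sensors.get_obs();p=(o['tool_pos'],o['tcp_rot']);y=p[1][2]
tx=np.array([np.cos(y),np.sin(y)]);ty=np.array([np.sin(y),-np.cos(y)])
for n,uv,z in(('top',(315,268),163),('base',(315,240),118),('yel',(316,222),118),('redL',(257,184),122),('redR',(374,184),122)):
    q=ray('wrist',uv,z,p)[:2]-p[0][:2];print(n,(q@tx).round(1),(q@ty).round(1))
```

```text
top 3.2 0.3
base 4.3 0.3
yel 16.5 0.9
redL 41.8 -35.2
redR 41.7 36.4
```

Call:
arm_command:
  increments: [0.3,2.5,0.5,30,0,0.3,2.5,0.5,61,0,0.3,2.5,0.5,61,0,1,2.5,0.5,61,0,1,2.5,0.5,61,0,1,2.5,0.5,61,0,1,2.5,0.5,61,0,1,2.5,0.5,61,0,1,2.5,0.5,61,0,1,2.5,0.5,61,0]

```text
time: 11.58
tool_pos: [557.6, -238.9, 129.8]
tcp_rot: [-3.141, -0.0, 1.184]
contact_force: [-3.5, -0.2, 2.4]
grip_width: 12.6
```

Call:
arm_command:
  increments: [1,4,0,0,0,1,8,0,0,0,1,12,0,0,0,1,16,0,0,0,1,20,0,0,0,1,24,0,0,0,1,26,0,0,0,1,26.5,0,0,0,1,26.5,0,0,0,1,26.5,0,0,0,1,26.5,0,0,0]

```text
time: 12.95
tool_pos: [567.2, -215.6, 129.8]
tcp_rot: [-3.141, 0.002, 1.184]
contact_force: [-6.8, -4.1, 3.1]
grip_width: 13.5
```

Run:
```python
from h import *
o=sensors.get_obs();p=(o['tool_pos'],o['tcp_rot']);y=p[1][2]
tx=np.array([np.cos(y),np.sin(y)]);print(o['time'],p,'travel',(p[0][:2]-[557.6,-238.9])@tx,'F',o['contact_force'],o['contact_force'][:2]@tx,o['grip_width'])
s=imaging.capture('side');w=imaging.capture('wrist')
cv2.imwrite('pics/s3.png',np.hstack([cv2.resize(s[235:345,340:450],(400,400),interpolation=cv2.INTER_CUBIC),cv2.resize(w[130:330,220:420],(400,400))]))
```

```text
12.95 (array([ 567.23430752, -215.64807038,  129.76762483]), array([-3.14079110e+00,  2.22540223e-03,  1.18420734e+00])) travel 25.168384739248935 F [-6.7801489  -4.13993207  3.06679435] -6.390735716578421 13.533754128420822
```

View pics/s3.png

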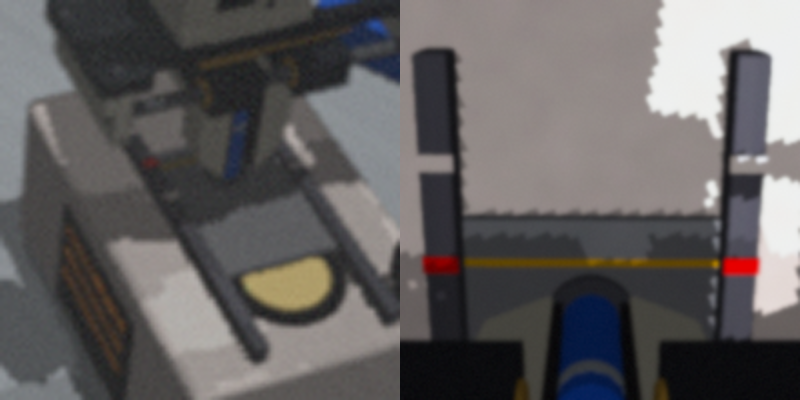

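The crop shows the yellow edge at row 264, level with both red marks at row 266. The travel is 25.2 mm at -6.4 N. I'll hold briefly, confirm nothing is creeping and the gauge is home, then hand in.

Call:
arm_command:
  increments: [1,0,0,0,0,1,0,0,0,0,1,0,0,0,0,1,0,0,0,0,1,0,0,0,0,1,0,0,0,0,1,0,0,0,0,1,0,0,0,0]

```text
time: 14.05
tool_pos: [567.2, -215.7, 129.8]
tcp_rot: [-3.141, 0.002, 1.184]
contact_force: [-6.6, -4.6, 3.5]
grip_width: 13.3
```

Run:
```python
from h import *
o=sensors.get_obs();print(o['time'],o['tool_pos'],o['contact_force'],o['grip_width'])
def red(a):
    w=a[185:225,255:330].astype(int);r=w[:,:,2]-np.maximum(w[:,:,0],w[:,:,1]);return [(int(x)+255,int(y)+185) for y,x in zip(*np.nonzero(r>32))]
print('gauge now',red(imaging.capture('side')),'start',red(cv2.imread('pics/side1.png')))
def edge(w):
    h=cv2.cvtColor(w,cv2.COLOR_BGR2HSV)[200:300,255:370]
    y=np.nonzero(cv2.inRange(h,(15,120,60),(32,255,255)))[0];return y.mean()+200 if len(y) else None
print('yellow row',edge(imaging.capture('wrist')))
```

```text
14.05 [ 567.23865956 -215.65690636  129.78384734] [-6.55667527 -4.57474171  3.48047087] 13.300274630319102
gauge now [(291, 195), (275, 196), (276, 196), (292, 196), (276, 197), (277, 197), (293, 197), (294, 198), (295, 199), (284, 204), (284, 205), (285, 205)] start [(291, 195), (276, 196), (292, 196), (276, 197), (293, 197), (294, 198), (295, 199), (284, 205), (285, 205)]
yellow row 261.0215439856373
```

```bash
python3 -c "
from plant import ticket
print(ticket.close_job())"
```

```text
the job is handed in; nothing more can be done
None
```

I did the spring check on the white gauge, then slid the lamp shutter to half open and handed the job in with the gripper still holding it. No verdict was reported.

- **Gauge pull:** I pulled the blade out about 39.6 mm, measured from the red line in the side camera; the gripper itself moved 39.8 mm. I held it there for over a second. The pull read about 8.6 N, a little under the nominal 9 N.
- **Gauge return:** I eased it back at about 24 mm/s. In the last check its red line was in the same pixels as at the start, so it is home.
- **Shutter:** It is held at about 25 mm, with the yellow edge level with both red marks. The spring pushes back with about 6.7 N, and the position stayed steady over the last second.
- **Loose things:** I did not touch any of them on purpose, and no move came near them. I did not measure them again at the end.

The job took about 14 s of the 51 s allowed, and none of the checks disagreed by more than about 1 mm or 0.5 N.

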